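# Clamp a casting mould with a lever bolt

## Task

Close the casting mould in its clamp frame: grip the upright lever of the bolt and screw the bolt down clockwise until its foot is snug on the mould (clearly tight to the feel, but not forced), then fold the lever over until it lies flat and stays closed. Too loose the mould will leak, too tight it will be crushed; leave the things lying about where they are.

Things in the scene. Friction and masses are not known exactly. Their poses are not given: they have to be found in the camera images.
- clamp: Fixed clamp frame: dark base plate 110 mm (its x) by 164 mm (its y) by 12 mm, two steel columns at y = -66 and +66 mm, across them a grey bridge 36 x 160 x 18 mm, top 102 mm up; hex nuts on the bridge ends reach 110 mm. Origin under the centre of the base on the table, z up; the bolt's axis is the vertical through the origin.
- screw: Lever bolt in the bridge. Origin on its axis at the lever's pivot, 142 to 143 mm above the table at first; z up; this frame sinks about 2.8 mm per rad of tightening but does not turn. Its steel hub, 26 mm in diameter, reaches from 22 mm below to 8 mm above the origin. Below the bridge it carries a sprung round foot, 17 mm in diameter, that presses on the mould.
- bolt_axis (a point): Fixed point on the bolt's axis at the top of the bridge, 102 mm up. How far the foot below stands out is set by hand, differs by 3 mm either way from job to job and is not measured: it meets the mould anywhere between bolt readings of 0.9 and 3.3 rad, so the touch must be felt. Clamping force over 130 N crushes the mould.
- bolt (a joint): Turn of the bolt (rad), growing clockwise from above (tightening); starts at 0 to 0.3. Moving freely it takes about 0.40 N m. After the touch, clamping force grows by about 90 N and turning moment by about 0.24 N m per rad. Snug = 30 to 90 N, best 60, where the moment stands 0.07 to 0.24 (best 0.16) N m above the free one, read in the same way. It stays where it is left.
- lever (a joint): Fold of the lever (rad): 0 upright in line with the bolt (as it starts), 1.57 folded over level (its stop); one way only. A cam adds 10 to 30 N to the clamping force as it folds, so it takes 3 to 6 N at 50 mm from the pivot; the stiff pivot stays where it is left.
- lever_grip (a point): Point in the middle of the aluminium lever, 48 mm from the pivot. The lever is a bar 10 mm thick (its x) and 20 mm wide (its y, along the pivot pin), from 6 to 71 mm from the pivot along its z. Axes turn with it: z from pivot to free end (up at first), x the way the upright lever folds. To turn the bolt, pinch it across its thickness.
- mould: Closed two-part aluminium mould box 70 (x) x 60 (y) x 44 mm, standing between the lips of the base plate, 1.2 kg; origin at the centre of its underside, 12 mm above the table.
- tub: bystander: white tub with blue lid, 66 mm across, 62 mm high, origin under the middle
- sander: bystander: cork sanding block 47 x 85 x 26 mm, origin under the middle
Things that resemble listed ones, but are neither listed nor needed, are in the scene too. Of the things that look like the clamp, the larger one is meant. Leave any brown look-alike of the mould alone.

How it is judged:
On the way, in this order (a step that is already met when the one before it is completed fails the run):
1. the bolt is screwed in until its foot is snug on the mould (clamping force 30 to 90 N) with the lever still upright (within 0.25 rad) (contact force between screw and mould between 30 and 90 N and value of joint lever below 0.25 rad), for 0.3 s.
2. the lever is folded closed (1.45 rad or more) with the mould clamped by at least 45 N (value of joint lever above 1.45 rad and contact force between screw and mould above 45 N), for 0.2 s.
At the end, for the whole second after the job is handed in: The lever is folded flat (1.45 rad or more), the foot clamps the mould with 45 to 108 N, and the mould stands in its nest (within 6 mm of the frame's centre) (all of step 2 and contact force between screw and mould below 108 N and horizontal distance between mould and clamp below 0.006 m); the robot touches nothing.
It fails at once if the mould is crushed (clamping force over 130 N) (contact force between screw and mould above 130 N).
It fails at once if a bystander is shifted by more than 3 cm (distance of any of tub, sander from where it was at the start of the episode above 0.03 m).
It also fails if it takes over 72 s, if anything falls off the work surface, if the arm or the gripper's body presses on something with over 40 N, if the wrist force passes 120 N, or if a joint passes its speed limit or range.

## Robot

A 7-joint arm with a two-finger parallel gripper is mounted at the origin on a cart in front of the work surface, level with it; the furniture and walls round the work are solid. World frame = base frame: x ahead of the robot, y to its left, z up, the work surface at z = 0. Lengths are in m, angles in rad, forces in N, time in s.
With the tool pointing down it reaches from about 0.425 to 0.95 m from the base axis. Payload 4.7 kg.
Tool frame: the origin (TCP) lies between the finger pads; the fingertips stand 25 mm ahead of it and the grasp point (between the pads) lies 6 mm ahead of it; z points along the fingers, y is the line along which they close (so a half turn about z gives the same grasp; the last joint's range is limited). The gripper opens to 85 mm and grips with 20 to 120 N. Pads are 22 mm wide; open, the fingers measure 114 mm over their backs; the gripper's body (76 mm by 85 mm) begins 54 mm behind the grasp point. The pads swing forward as they close: fully open they stand 13 mm farther back than shut.
Start: joints at [1.268, 0.469, -0.049, 1.532, 0.024, 1.141, -0.082], TCP at [0.183, -0.65, 0.256] pointing down, gripper open.
Joint ranges: [-2.59, 2.59], [-0.33, 1.99], [-1.39, 1.29], [0.1, 2.45], [-1.04, 4.18], [0.21, 1.99], [-2.66, 2.66]. Speed limits (rad/s): [2.57, 2.57, 3.14, 3.14, 3.14, 3.14, 3.14].

## Interface

Orientations are given as a 3x3 rotation matrix whose columns are the frame's x, y, z axes.
In Python, from rig import * gives the robot as it stands. Calls block until the motion is done:
- movep(position, orientation): joint-space move of the TCP to a pose.
- move_l(position, attitude=None, feed=0.15, until_force=None): straight line of the TCP; attitude=None keeps the orientation; feed is the mean speed in m/s. With until_force (N) it stops when the force on the tool has changed by that much, and returns True; else False.
- move_joints(angles): joint-space move.
- command_gripper(opening, newtons=None): finger opening in m; newtons is the grip in N (None keeps the last); returns when the fingers have stopped.
- sleep(seconds).
- inverse_kinematics(position, orientation): joint angles nearest the present ones, or None.
- sense(): the state.
- camera(name): name is "scene" or "top" or "wrist"; returns (picture, depth): 384x512x3 uint8, red, green, blue; 384x512 float32, m along the optical axis (not along the pixel's ray), 0 where there is no reading.
- camera_params(name): a dict with "K" (3x3 intrinsics, pixels), "position" and "rotation" of the camera in the world; the wrist camera has in their place "tool_from_camera" (4x4, takes a point from camera to tool coordinates, whose origin is the TCP and whose axes are the flange's). Camera axes: x right, y down, z forward; pixel columns grow to the right and rows downward; lengths in m; the calibration is good to about 2 mm. A picture is of the moment at which its call begins: read the wrist's pose just before it. camera_params takes no time and is no camera call.
A pose or a line that the arm cannot do raises Unreachable and nothing moves.
- finish_job(): hands the job in; it is judged then, once.
The state is a dict: "time_s": time; "joint_pos": joint angles; "qd": joint speeds; "joint_efforts": joint torques, N m; "position": TCP position; "tcp_rot": TCP orientation; "wrist_force": force on the tool from outside, world axes, zero at the start; "ft_torque": the same for the moment, N m; "finger_gap": finger opening in m; "gripper_force": force on a finger pad.
Only numpy, scipy, OpenCV 4.12 (cv2) and the standard library are available. Lean on these libraries where they do the work, as an engineer would, in place of code of your own. Each camera call takes 0.05 s, during which the arm holds its last target. There are 200 camera calls.

## Working session

There is one attempt and no reset: what is moved stays moved. The work goes in short steps, each a Python script; the robot and the scene stay as the last script left them, time stands still between calls to the robot, and variables do not carry over. Pictures are saved under pics/ and viewed, at most 10 in all, crops included, and the job is handed in when it is done.

```bash
mkdir -p pics
python3 - <<'E'
from rig import *
import cv2,numpy as np
for n in("scene","top"):
    p,d=camera(n); cv2.imwrite(f"pics/{n}1.png",p[:,:,::-1]); np.savez(f"{n}1.npz",p=p,d=d,**camera_params(n))
s=sense(); print(s)
E
```

```text
{'time_s': 0.1, 'joint_pos': array([ 1.2681132 ,  0.46940309, -0.04858951,  1.53360378,  0.02408541,
        1.14098201, -0.08228584]), 'qd': array([ 1.81474484e-03, -6.25352665e-05, -9.88949486e-04, -2.64233526e-03,
        1.54836168e-03, -1.75438604e-04, -3.24498579e-04]), 'joint_efforts': array([ 5.75802806e-04, -5.11511171e+01, -4.68393811e-02, -2.38388050e+01,
        1.08180754e-02,  4.42344550e-03, -1.05003451e-05]), 'position': array([ 0.18238608, -0.64938398,  0.25532536]), 'tcp_rot': array([[ 9.62746020e-01,  2.70406747e-01, -5.39971257e-04],
       [ 2.70407281e-01, -9.62744469e-01,  1.72898864e-03],
       [-5.23241475e-05, -1.81058909e-03, -9.99998360e-01]]), 'wrist_force': array([-0.79736102,  0.23700048, -0.71315632]), 'ft_torque': array([-0.01383298, -0.01997361, -0.01996067]), 'gripper_force': 0.0, 'finger_gap': 0.08531959881821383}
```

View pics/scene1.png

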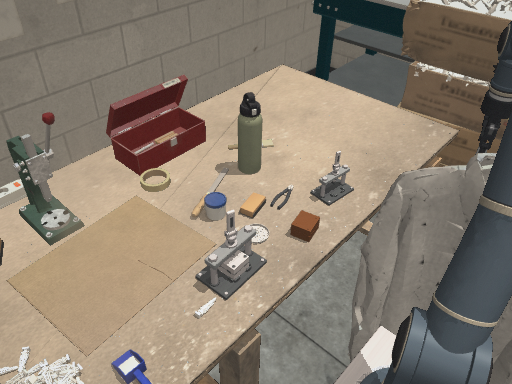

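View pics/top1.png

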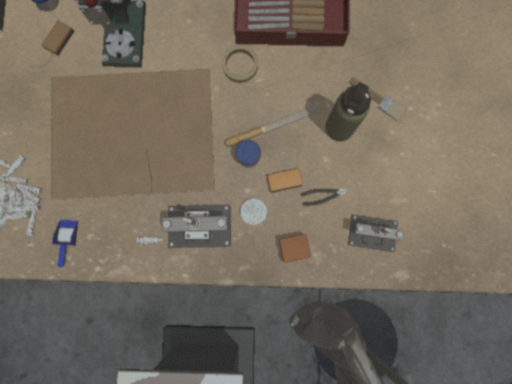

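The scene image shows the large clamp near (232,258). In the top image its base spans about (168–231, 205–248), with the lever near (193,222). The tub is at (248,153) and the sander at (285,180). The smaller look-alike clamp is at (375,233). Next I'll compute positions from depth.

```bash
cat > h.py <<'E'
import numpy as np,cv2
def cloud(d,K,pos,rot):
    v,u=np.indices(d.shape); 
    c=np.stack([(u-K[0,2])*d/K[0,0],(v-K[1,2])*d/K[1,1],d],-1)
    return c@np.asarray(rot).T+np.asarray(pos)
E
python3 - <<'E'
from h import *
C={}
for n in("top","scene"):
    f=np.load(n+"1.npz"); w=cloud(f['d'],f['K'],f['position'],f['rotation']); C[n]=(w,f['p'],f['d'])
    print(n,f['K'][0,0],f['position'])
w,p,d=C['top']
for px in[(168,206),(230,205),(168,248),(231,246),(193,222),(248,153),(285,180),(295,248),(375,233)]: print(px,w[px[1],px[0]].round(3))
c=w[226,199]; 
for n in C:
    w,p,d=C[n]; m=(np.hypot(w[...,0]-c[0],w[...,1]-c[1])<.13)&(d>0)
    P=w[m]
    for lo,hi in[(.006,.02),(.09,.106),(.12,.15),(.15,.225)]:
        q=P[(P[:,2]>lo)&(P[:,2]<hi)]
        if len(q)>3:
            r=cv2.minAreaRect(q[:,:2].astype(np.float32)*1000); print(n,lo,hi,len(q),np.round(r[0],1),np.round(r[1],1),round(r[2],1),q[:,2].max().round(3))
E
```

```text
top 482.8194369781228 [ 0.44662871 -0.20092103  1.27448205]
scene 441.66106162853487 [-0.03015009  0.50499154  0.91522108]
(168, 206) [0.572 0.053 0.   ]
(230, 205) [ 0.58  -0.112  0.002]
(168, 248) [0.462 0.047 0.001]
(231, 246) [ 0.472 -0.118 -0.005]
(193, 222) [ 0.519 -0.042  0.185]
(248, 153) [ 0.708 -0.157  0.065]
(285, 180) [ 0.647 -0.255  0.023]
(295, 248) [ 0.471 -0.283  0.044]
(375, 233) [ 0.513 -0.477  0.081]
top 0.006 0.02 1591 [516.5 -52.3] [235.  245.4] 73.7 0.02
top 0.09 0.106 675 [521.  -33.2] [ 36.2 158.4] 2.8 0.106
top 0.12 0.15 61 [520.2 -34.4] [27.1 24.6] 72.8 0.15
top 0.15 0.225 69 [519.5 -32.4] [26.  12.8] 75.1 0.217
scene 0.006 0.02 1160 [526.3 -24. ] [210.4 212.3] 45.9 0.02
scene 0.09 0.106 591 [521.8 -29.4] [ 38.5 160. ] 3.0 0.106
scene 0.12 0.15 122 [518.6 -28.9] [32.2 20.1] 55.9 0.15
scene 0.15 0.225 171 [521.9 -28.5] [25.  10.7] 80.2 0.216
```

```bash
cat >> h.py <<'E'
def R(psi):
    c,s=np.cos(psi),np.sin(psi)
    return np.array([[-s,c,0],[c,s,0],[0,0,-1.]])
E
python3 - <<'E'
from rig import *
from h import *
print(camera_params("wrist"))
for a in(-12,168):
    print(a,inverse_kinematics([.521,-.031,.196],R(np.radians(a))))
movep([.521,-.031,.36],R(np.radians(-12)))
s=sense(); p,d=camera("wrist"); cv2.imwrite("pics/w1.png",p[:,:,::-1]); c=camera_params("wrist")
np.savez("w1.npz",p=p,d=d,K=c['K'],T=c['tool_from_camera'],pos=s['position'],rot=s['tcp_rot'])
f=np.load("scene1.npz")['p'][190:300,180:285,::-1]; cv2.imwrite("pics/s2.png",cv2.resize(f,None,fx=5,fy=5,interpolation=cv2.INTER_CUBIC))
print(s['joint_pos'],s['time_s'])
E
```

```text
{'K': array([[333.45563021,   0.        , 251.1913259 ],
       [  0.        , 333.45563021, 191.27770585],
       [  0.        ,   0.        ,   1.        ]]), 'tool_from_camera': array([[ 4.83145629e-04, -9.54817648e-01, -2.97191900e-01,
         7.64685308e-02],
       [ 9.99999507e-01,  7.19111211e-04, -6.84657575e-04,
        -1.51363977e-04],
       [ 8.67437162e-04, -2.97191422e-01,  9.54817525e-01,
        -1.17552700e-01],
       [ 0.00000000e+00,  0.00000000e+00,  0.00000000e+00,
         1.00000000e+00]])}
-12 [ 0.52636761  0.36399147 -0.67694909  1.93147225  0.27969651  0.94043893
 -0.49490804]
168 [ 0.85312272  0.5541426  -1.17127083  1.91675914  0.58585225  1.0690969
  2.36645181]
[ 0.61632059  0.20972748 -0.74430039  1.71622044  0.14809426  1.27375522
 -0.37248359] 2.625
```

View pics/w1.png

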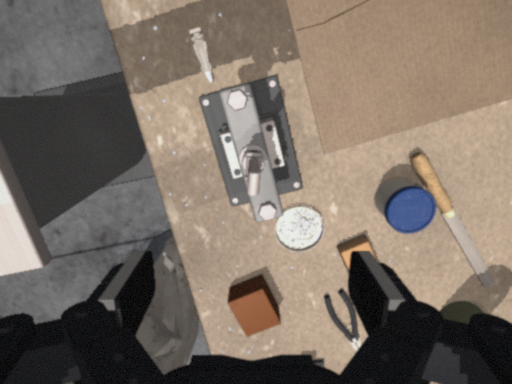

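View pics/s2.png

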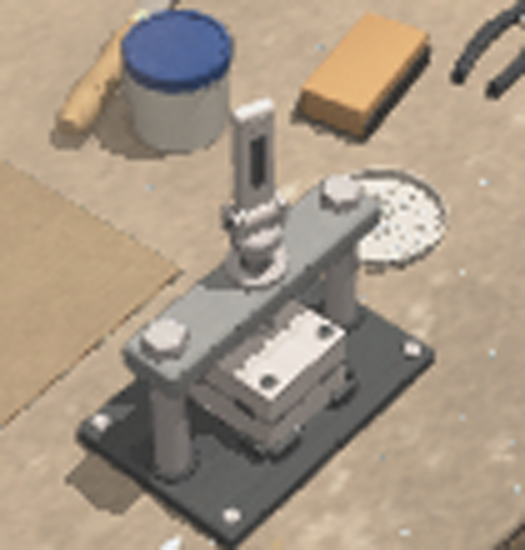

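The wrist view shows the lever at (253,175) and the hub at (252,158), clear of its neighbours. The scene crop shows a slotted face of the lever pointing towards the camera. Next I'll fit the lever pose in the wrist depth and check the range of joint 7.

Run:
```python
from rig import *
from h import *
f=np.load("w1.npz"); T=f['T']
w=cloud(f['d'],f['K'],T[:3,3],T[:3,:3])@f['rot'].T+f['pos']
m=(np.hypot(w[...,0]-.521,w[...,1]+.031)<.13)&(f['d']>0); P=w[m]
for lo,hi in[(.09,.106),(.12,.15),(.152,.2),(.205,.225)]:
    q=P[(P[:,2]>lo)&(P[:,2]<hi)]
    if len(q)>3:
        r=cv2.minAreaRect(q[:,:2].astype(np.float32)*1000); print(lo,hi,len(q),np.round(r[0],1),np.round(r[1],1),round(r[2],1),q[:,2].max().round(3))
for a in(78,48,18,-12,-42,-72,-102,-132,-162,-192,-222):
    q=inverse_kinematics([.521,-.031,.196],R(np.radians(a))); print(a,None if q is None else np.round(q,2))
c=f['p'][80:220,180:320,::-1]; cv2.imwrite("pics/w1c.png",cv2.resize(c,None,fx=4,fy=4,interpolation=cv2.INTER_CUBIC))
```

```text
0.09 0.106 2791 [523.3 -32.3] [ 35.9 159. ] 2.9 0.106
0.12 0.15 324 [523.6 -31.3] [29.3 25.5] 83.1 0.15
0.152 0.2 125 [524.2 -25. ] [11.   5.2] 6.5 0.2
0.205 0.225 283 [523.6 -32.4] [19.8 10. ] 76.8 0.215
78 [ 0.71  0.44 -0.94  1.92  0.43  0.99  0.94]
48 [ 0.65  0.41 -0.84  1.93  0.37  0.97  0.47]
18 [ 0.59  0.39 -0.77  1.93  0.33  0.95 -0.01]
-12 [ 0.54  0.37 -0.7   1.93  0.29  0.94 -0.51]
-42 [ 0.49  0.35 -0.63  1.93  0.26  0.93 -1.  ]
-72 [ 0.43  0.34 -0.56  1.94  0.22  0.93 -1.49]
-102 [ 0.37  0.33 -0.48  1.94  0.19  0.92 -1.98]
-132 [ 0.31  0.32 -0.4   1.94  0.15  0.91 -2.47]
-162 [-0.86  0.48  1.12  2.   -0.52  0.98 -2.3 ]
-192 [ 0.89  0.6  -1.24  1.92  0.64  1.1   2.32]
-222 [ 0.84  0.53 -1.14  1.92  0.56  1.05  1.87]
```

View pics/w1c.png

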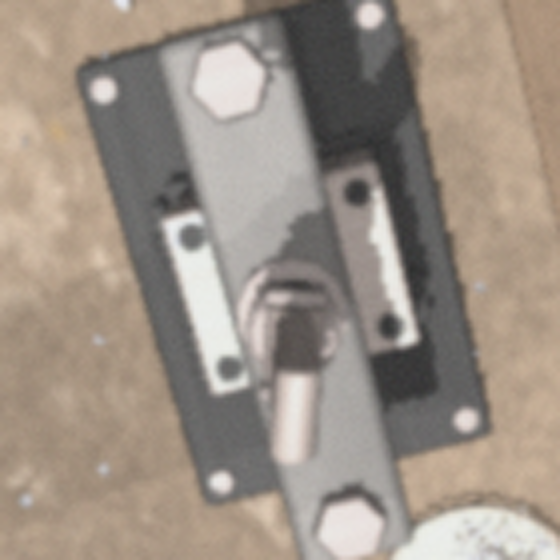

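The lever is at (0.5235, -0.0323) with its thin axis at about -13° (or 167°). Approaching with psi = 167° leaves the whole clockwise twist within joint 7's range. I'll grip there and begin turning.

```bash
cat >> h.py <<'E'
from rig import *
AX=np.array([.5235,-.0323]); PSI0=np.radians(166.8); Z0=.1965
def ang():
    y=sense()['tcp_rot'][:,1]; return (PSI0-np.arctan2(y[1],y[0])+.5)%(2*np.pi)-.5
def tq(n=6):
    M=[];F=[]
    for i in range(n):
        sleep(.03); s=sense(); M.append(s['ft_torque']);F.append(s['wrist_force'])
    return np.mean(M,0),np.mean(F,0)
def turn(t,dxy=(0,0),n=6):
    pos=np.r_[AX+dxy,Z0-.0028*t]; r=R(PSI0-t)
    q=inverse_kinematics(pos,r); dq=np.abs(np.array(q)-sense()['joint_pos']).max()
    assert dq<.6,(t,q)
    move_joints(q); M,F=tq(n); s=sense()
    print(f"t={s['time_s']:.1f} cmd={t:.2f} ang={ang():.3f} Mz={M[2]:.3f} M={M.round(2)} F={F.round(1)} gap={s['finger_gap']*1e3:.1f} q7={q[6]:.2f}",flush=True)
    return M[2]
E
python3 - <<'E'
from h import *
command_gripper(.05,100)
movep([*AX,.30],R(PSI0)); move_l([*AX,Z0],feed=.1)
s=sense();print(s['position'],s['joint_pos'].round(2),tq(),s['time_s'])
command_gripper(0,100)
s=sense();print(s['position'],tq(),s['finger_gap'],s['gripper_force'],s['time_s'])
for t in(.1,.2,.3,.4): turn(t)
E
```

```text
[ 0.52399617 -0.032137    0.19715219] [ 0.86  0.57 -1.19  1.91  0.6   1.08  2.33] (array([-0.02243163,  0.0020882 ,  0.02535422]), array([-0.00844119,  0.07759459, -0.19194812])) 6.6917
[ 0.52304098 -0.03220867  0.1967224 ] (array([ 2.35974649e-04,  8.26047558e-01, -4.15374156e-01]), array([-3.54661832,  0.00730588,  5.27811164])) 0.008711920842353064 97.49147057533264 7.3333
t=8.0 cmd=0.10 ang=0.098 Mz=-0.001 M=[-0.1   0.91 -0.  ] F=[-3.8  0.1  6.3] gap=8.8 q7=2.25
t=8.4 cmd=0.20 ang=0.197 Mz=0.037 M=[-0.13  0.91  0.04] F=[-3.7 -0.3  6.3] gap=8.6 q7=2.17
t=8.9 cmd=0.30 ang=0.297 Mz=0.056 M=[-0.13  0.86  0.06] F=[-3.5 -0.9  6.2] gap=9.2 q7=2.08
t=9.3 cmd=0.40 ang=0.397 Mz=0.049 M=[-0.13  0.81  0.05] F=[-3.5 -0.4  6.4] gap=9.0 q7=2.00
```

Run:
```python
from h import *
def st(t):
    q=inverse_kinematics(np.r_[AX,Z0-.0028*t],R(PSI0-t)); move_joints(q)
    o=[]
    for i in range(8):
        s=sense(); o.append((round(s['time_s'],3),round(s['ft_torque'][2],3),round(s['joint_efforts'][6],3),round(s['qd'][6],3))); sleep(.02)
    print(t,ang(),o)
st(.5);st(.55);st(.57)
p,d=camera("scene"); cv2.imwrite("pics/s3.png",cv2.resize(p[170:300,180:310,::-1],None,fx=4,fy=4,interpolation=cv2.INTER_CUBIC))
```

```text
0.5 0.4966725725215557 [(9.583, np.float64(0.006), np.float64(-0.077), np.float64(0.004)), (9.6, np.float64(0.007), np.float64(-0.054), np.float64(0.003)), (9.617, np.float64(0.058), np.float64(-0.043), np.float64(-0.001)), (9.633, np.float64(0.022), np.float64(-0.037), np.float64(0.001)), (9.65, np.float64(0.031), np.float64(-0.034), np.float64(-0.001)), (9.667, np.float64(0.042), np.float64(-0.033), np.float64(0.001)), (9.683, np.float64(0.057), np.float64(-0.033), np.float64(-0.001)), (9.7, np.float64(0.063), np.float64(-0.033), np.float64(-0.001))]
0.55 0.5460108314276617 [(9.967, np.float64(0.157), np.float64(-0.2), np.float64(0.002)), (9.983, np.float64(0.123), np.float64(-0.189), np.float64(0.001)), (10.0, np.float64(0.207), np.float64(-0.184), np.float64(0.0)), (10.017, np.float64(0.17), np.float64(-0.182), np.float64(0.002)), (10.033, np.float64(0.139), np.float64(-0.18), np.float64(-0.002)), (10.05, np.float64(0.134), np.float64(-0.18), np.float64(-0.001)), (10.067, np.float64(0.182), np.float64(-0.18), np.float64(0.0)), (10.083, np.float64(0.223), np.float64(-0.18), np.float64(-0.0))]
0.57 0.565629645914882 [(10.35, np.float64(0.277), np.float64(-0.282), np.float64(0.0)), (10.367, np.float64(0.26), np.float64(-0.278), np.float64(-0.002)), (10.383, np.float64(0.271), np.float64(-0.276), np.float64(0.001)), (10.4, np.float64(0.277), np.float64(-0.276), np.float64(0.001)), (10.417, np.float64(0.269), np.float64(-0.275), np.float64(-0.001)), (10.433, np.float64(0.289), np.float64(-0.275), np.float64(0.0)), (10.45, np.float64(0.246), np.float64(-0.275), np.float64(0.002)), (10.467, np.float64(0.277), np.float64(-0.275), np.float64(0.001))]
```

View pics/s3.png

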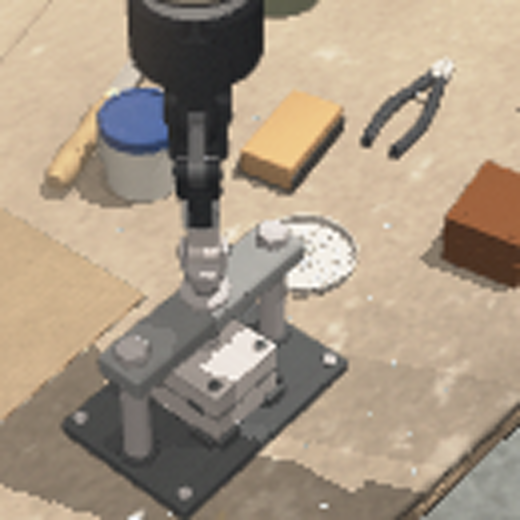

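The lever turns with the gripper. Residual moments depend on how fast each step ends, so I'll use slow, identical small arcs and read the joint-7 effort, which is quiet.

```bash
cat >> h.py <<'E'
def arc(t,rate=.4,pr=True):
    move_l(np.r_[AX,Z0-.0028*t],R(PSI0-t),feed=.0028*rate)
    E=[];M=[]
    for i in range(4):
        s=sense();E.append(-s['joint_efforts'][6]);M.append(s['ft_torque'][2]);sleep(.02)
    if pr: print(f"t={s['time_s']:.2f} cmd={t:.2f} ang={ang():.3f} E0={E[0]:.3f} E={E[-1]:.3f} Mz={np.mean(M):.3f} F={s['wrist_force'].round(1)} q={s['joint_pos'].round(2)[[0,2,6]]}",flush=True)
    return E[-1]
E
python3 - <<'E'
from h import *
for t in(.65,.73,.81,.89): arc(t,.4)
for t in(.97,1.05): arc(t,.2)
E
```

```text
t=10.83 cmd=0.65 ang=0.646 E0=0.135 E=0.105 Mz=0.109 F=[-3.  -0.6  7.2] q=[ 0.77 -1.03  1.79]
t=11.15 cmd=0.73 ang=0.726 E0=0.132 E=0.103 Mz=0.111 F=[-1.6 -0.8  6.1] q=[ 0.76 -1.01  1.72]
t=11.47 cmd=0.81 ang=0.806 E0=0.132 E=0.103 Mz=0.118 F=[-2.9 -1.5  5.4] q=[ 0.75 -0.99  1.65]
t=11.78 cmd=0.89 ang=0.886 E0=0.133 E=0.103 Mz=0.110 F=[-3.2 -1.5  5.8] q=[ 0.73 -0.97  1.58]
t=12.10 cmd=0.97 ang=0.966 E0=0.133 E=0.103 Mz=0.079 F=[-2.9 -0.9  4.7] q=[ 0.72 -0.95  1.51]
t=12.42 cmd=1.05 ang=1.047 E0=0.133 E=0.103 Mz=0.118 F=[-3.1 -1.3  5.7] q=[ 0.71 -0.93  1.45]
```

Run:
```python
from h import *
t=1.05; 
for i in range(6): t+=.02; e=arc(t)
b=arc(t+.08); t+=.08
for i in range(20):
    t+=.08; e=arc(t)
    if e>.103+.05: break
```

```text
t=12.73 cmd=1.07 ang=1.066 E0=0.280 E=0.274 Mz=0.275 F=[-3.8 -1.4  5.6] q=[ 0.71 -0.93  1.43]
t=13.05 cmd=1.09 ang=1.086 E0=0.288 E=0.281 Mz=0.284 F=[-3.  -1.8  6.7] q=[ 0.7  -0.92  1.41]
t=13.37 cmd=1.11 ang=1.106 E0=0.288 E=0.282 Mz=0.274 F=[-1.9 -1.4  6.4] q=[ 0.7  -0.92  1.39]
t=13.68 cmd=1.13 ang=1.126 E0=0.288 E=0.282 Mz=0.256 F=[-4.5 -2.3  5.1] q=[ 0.7  -0.91  1.38]
t=14.00 cmd=1.15 ang=1.146 E0=0.288 E=0.282 Mz=0.271 F=[-2.7 -2.   6.1] q=[ 0.69 -0.91  1.36]
t=14.32 cmd=1.17 ang=1.166 E0=0.289 E=0.282 Mz=0.268 F=[-2.9 -2.1  6. ] q=[ 0.69 -0.9   1.34]
t=14.63 cmd=1.25 ang=1.247 E0=0.136 E=0.106 Mz=0.109 F=[-3.8 -1.7  6.4] q=[ 0.68 -0.88  1.27]
t=14.95 cmd=1.33 ang=1.327 E0=0.132 E=0.102 Mz=0.083 F=[-3.1 -1.9  5.5] q=[ 0.66 -0.86  1.2 ]
t=15.27 cmd=1.41 ang=1.407 E0=0.132 E=0.102 Mz=0.104 F=[-1.8 -1.9  6.2] q=[ 0.65 -0.84  1.13]
t=15.58 cmd=1.49 ang=1.487 E0=0.131 E=0.101 Mz=0.097 F=[-2.3 -2.9  6.7] q=[ 0.64 -0.82  1.06]
t=15.90 cmd=1.57 ang=1.567 E0=0.131 E=0.101 Mz=0.108 F=[-3.  -1.   6.2] q=[ 0.62 -0.81  0.99]
t=16.22 cmd=1.65 ang=1.647 E0=0.130 E=0.100 Mz=0.073 F=[-4.  -3.1  5.1] q=[ 0.61 -0.79  0.92]
t=16.53 cmd=1.73 ang=1.727 E0=0.132 E=0.102 Mz=0.079 F=[-3.1 -2.4  5.5] q=[ 0.59 -0.77  0.85]
t=16.85 cmd=1.81 ang=1.807 E0=0.145 E=0.115 Mz=0.079 F=[-2.6 -2.2  6.4] q=[ 0.58 -0.75  0.78]
t=17.17 cmd=1.89 ang=1.887 E0=0.158 E=0.127 Mz=0.137 F=[-3.7 -2.7  7.6] q=[ 0.57 -0.73  0.71]
t=17.48 cmd=1.97 ang=1.967 E0=0.170 E=0.140 Mz=0.136 F=[-3.  -3.3  7.9] q=[ 0.55 -0.71  0.64]
t=17.80 cmd=2.05 ang=2.047 E0=0.183 E=0.152 Mz=0.170 F=[-3.9 -3.7  7.6] q=[ 0.54 -0.69  0.56]
t=18.12 cmd=2.13 ang=2.127 E0=0.196 E=0.165 Mz=0.176 F=[-3.6 -3.4  7.7] q=[ 0.53 -0.68  0.49]
```

The touch shows clearly at about 1.72 rad, where the reading starts to rise linearly. The target is about 0.68 rad beyond that.

Run:
```python
from h import *
for t in(2.21,2.29,2.37): arc(t)
for t in(2.39,2.41): arc(t)
sleep(.3)
s=sense(); print(s['position'],s['wrist_force'],s['time_s'])
```

```text
t=18.43 cmd=2.21 ang=2.206 E0=0.208 E=0.177 Mz=0.165 F=[-4.7 -3.5  8.9] q=[ 0.51 -0.66  0.42]
t=18.75 cmd=2.29 ang=2.286 E0=0.221 E=0.190 Mz=0.194 F=[-5.6 -3.   8.8] q=[ 0.5  -0.64  0.35]
t=19.07 cmd=2.37 ang=2.366 E0=0.233 E=0.203 Mz=0.190 F=[-4.3 -2.9  9.8] q=[ 0.49 -0.62  0.28]
t=19.38 cmd=2.39 ang=2.386 E0=0.391 E=0.385 Mz=0.404 F=[-5.1 -2.6  9.3] q=[ 0.48 -0.62  0.26]
t=19.70 cmd=2.41 ang=2.406 E0=0.403 E=0.396 Mz=0.370 F=[-5.7 -3.3 10.3] q=[ 0.48 -0.62  0.24]
[ 0.52321167 -0.03361725  0.19045822] [-4.91678367 -2.65221287 11.03228318] 20.0167
```

Run:
```python
from h import *
for t in(2.43,2.45,2.47): arc(t)
sleep(.3); command_gripper(.05); 
p=sense()['position']; move_l([AX[0],AX[1],.36],feed=.2)
sleep(.1); s=sense(); p,d=camera("wrist"); c=camera_params("wrist"); T=c['tool_from_camera']
w=cloud(d,c['K'],T[:3,3],T[:3,:3])@s['tcp_rot'].T+s['position']
np.savez("w2.npz",w=w,p=p)
cv2.imwrite("pics/w2.png",p[:,:,::-1])
P=w[(np.hypot(w[...,0]-AX[0],w[...,1]-AX[1])<.05)&(d>0)]
for lo,hi in[(.12,.15),(.15,.185),(.196,.225)]:
    q=P[(P[:,2]>lo)&(P[:,2]<hi)]
    if len(q)>3:
        r=cv2.minAreaRect(q[:,:2].astype(np.float32)*1000); print(lo,hi,len(q),np.round(r[0],1),np.round(r[1],1),round(r[2],1),q[:,2].max().round(4))
print("expected thin dir",np.degrees(PSI0-2.47),s['time_s'],tq(),s['joint_pos'].round(2))
```

```text
t=20.32 cmd=2.43 ang=2.426 E0=0.406 E=0.400 Mz=0.388 F=[-5.1 -3.3 10.8] q=[ 0.48 -0.61  0.22]
t=20.63 cmd=2.45 ang=2.445 E0=0.410 E=0.403 Mz=0.405 F=[-5.8 -2.8 10.7] q=[ 0.47 -0.61  0.2 ]
t=20.95 cmd=2.47 ang=2.465 E0=0.413 E=0.406 Mz=0.401 F=[-5.1 -2.6 10.6] q=[ 0.47 -0.6   0.19]
0.12 0.15 333 [522.8 -31.5] [24.9 29.8] 24.6 0.1496
0.15 0.185 82 [520.8 -25.1] [10.8  5. ] 6.2 0.1849
0.196 0.225 282 [523.4 -32.3] [ 9.5 20.2] 25.1 0.2086
expected thin dir 25.279424602686657 22.8333 (array([ 0.02269376, -0.00133963,  0.00886341]), array([-0.17086965, -0.27864866,  0.10727202])) [ 0.53  0.2  -0.64  1.72  0.12  1.27  0.3 ]
```

View pics/w2.png

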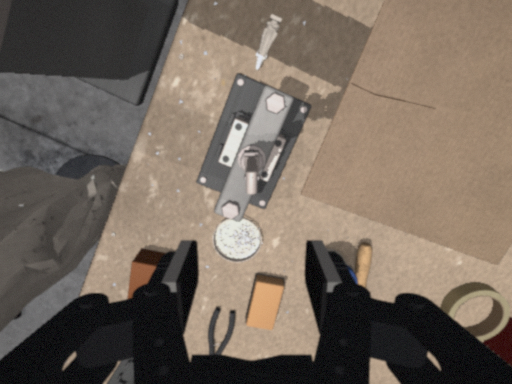

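The bolt turned exactly as commanded: the lever is at 25.1° against an expected 25.3°, so it did not slip. The picture shows the upright lever at (252,175), with the mould in its nest. Next I'll find which way it folds with gentle pushes.

```bash
cat >> h.py <<'E'
A=np.radians(25.1); ZP=.136; RF=R(A)
def probe(sgn):
    u=sgn*np.array([np.cos(A),np.sin(A)])
    move_l(np.r_[AX-.045*u,.28],RF,feed=.2); move_l(np.r_[AX-.045*u,ZP+.05+.025],feed=.15)
    hit=move_l(np.r_[AX-.008*u,ZP+.075],feed=.04,until_force=2.5)
    s=sense(); d0=(s['position'][:2]-AX)@u; print("contact",hit,d0,s['wrist_force'],s['time_s'])
    blk=move_l(np.r_[AX+(d0+.006)*u,ZP+.075],feed=.02,until_force=9)
    s=sense(); d1=(s['position'][:2]-AX)@u; print("pushed",blk,d1-d0,s['wrist_force'],s['time_s'])
    return d0,d1,blk
E
python3 - <<'E'
from h import *
command_gripper(0,60)
r=probe(1)
E
```

```text
contact True -0.017466186568038115 [ 0.44734478  0.38907764 -0.78520147] 25.5167
pushed False 0.0052611212875710005 [-2.66340451 -0.91535364 -1.24686609] 26.0167
```

Run:
```python
from h import *
u=np.array([np.cos(A),np.sin(A)]); w=.0125
for th in np.radians([15,30,45,60,72,82,88]):
    x=.050*np.sin(th)-.005*np.cos(th)-w; z=ZP+.05*np.cos(th)+.005*np.sin(th)+.025
    b=move_l(np.r_[AX+x*u,z],feed=.06,until_force=20); s=sense()
    print(round(np.degrees(th)),b,s['position'].round(4),z.round(4),s['wrist_force'].round(1),round(s['time_s'],1))
    if b: break
p=s['position']
if not b:
    b=move_l(np.r_[AX+x*u,z-.010],feed=.02,until_force=18); s=sense(); print(b,s['position'],s['wrist_force'],s['time_s'])
```

```text
15 False [ 0.5198 -0.034   0.2106] 0.2106 [-1.6 -0.3 -1.4] 26.3
30 False [ 0.5318 -0.0284  0.2069] 0.2068 [-0.3  0.7  0.1] 26.6
45 False [ 0.5419 -0.0237  0.1999] 0.1999 [ 0.3 -0.3  0.1] 27.0
60 False [ 0.5492 -0.0202  0.1901] 0.1903 [ 0.3  0.4 -0.1] 27.4
72 False [ 0.5537 -0.0181  0.1808] 0.1812 [-0.2  0.   0.5] 27.7
82 False [ 0.5563 -0.0169  0.1725] 0.1729 [ 0.3 -0.6  0.8] 28.0
88 False [ 0.5572 -0.0166  0.1674] 0.1677 [0.1 0.4 0.2] 28.3
True [ 0.55741887 -0.01644297  0.16630643] [-3.37156431  0.01451001  8.35516439] 28.575
```

Run:
```python
from h import *
move_l([*AX,.36],feed=.2)
sleep(.1); s=sense(); p,d=camera("wrist"); c=camera_params("wrist"); T=c['tool_from_camera']
w=cloud(d,c['K'],T[:3,3],T[:3,:3])@s['tcp_rot'].T+s['position']
u=np.array([np.cos(A),np.sin(A)]);n=np.array([-u[1],u[0]])
cv2.imwrite("pics/w3.png",p[:,:,::-1])
P=w[d>0]; a=(P[:,:2]-AX)@u; b=(P[:,:2]-AX)@n
for r in range(-20,85,5):
    m=(abs(a-r/1e3)<.003)&(abs(b)<.007)&(P[:,2]>.05); print(r,m.sum(),np.median(P[m,2]).round(4) if m.any() else None)
print(s['time_s'])
```

```text
-20 356 0.3891
-15 129 0.3427
-10 164 0.3471
-5 284 0.3815
0 693 0.3725
5 325 0.381
10 143 0.1427
15 141 0.1418
20 326 0.3872
25 708 0.39
30 515 0.3895
35 827 0.4038
40 325 0.4076
45 75 0.1415
50 77 0.1415
55 73 0.1412
60 78 0.1413
65 79 0.141
70 40 0.1402
75 0 None
80 0 None
29.8167
```

View pics/w3.png

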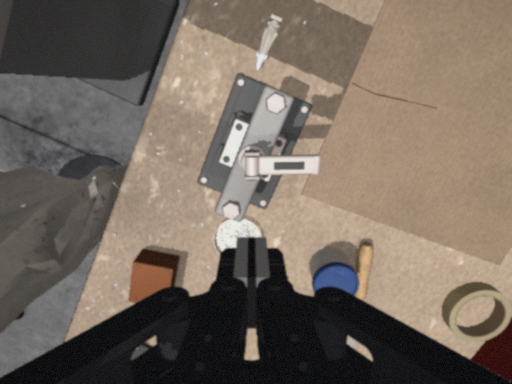

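The picture shows the lever lying level from the hub at (250,163) to its end at (320,164). Its top height stays at 0.141–0.142 m along its length, so it is fully folded, and the robot is clear.

```bash
python3 -c "
from rig import *
print(finish_job())"
```

```text
the job is handed in; nothing more can be done
None
```

I screwed the bolt down about 0.75 rad past the felt touch (roughly 67 N estimated from the angle, about 47 N from the moment rise), folded the lever flat, moved the arm clear and handed the job in at about 30 s; no verdict came back.

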